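Draw the lock bolt of a valve block fixture

TASK

Unlock the valve block in its assembly fixture: with one fingertip press the spring safety catch beside the bolt down and hold it there, while the other fingertip pushes the bolt's upright thumb plate until the bolt is drawn fully back, out of the block's port. Then let go, so that the catch springs up again and keeps the bolt drawn. Grasp nothing, do not force the bolt against the catch, and leave the block in its nest and the loose things on the bench where they are.

Things in the scene. Friction and masses are not known exactly. Their poses are not given: they have to be found in the camera images.
- fixture: Steel fixture fixed to the bench, base 320 (x) by 160 (y) by 12 mm. Origin on the bench top, on the bolt's line. Own +x: the way the bolt is drawn, away from the block; z up. In this frame the block fills x -135 to -75, y -45 to 45 mm, 94 mm high with caps; the bolt is a bar 16 mm wide along y = 0, top at 48 mm, under guide bridges (top 53 mm) at x -52 and 92 mm.
- bolt (a joint): Draw of the bolt, m along the fixture's +x: starts home within 0 to 0.0015; 0.046 is the end stop, fully drawn. 2 to 3 N of friction; it stays where left. With the catch up it has 2 mm of play; it runs free with the catch over 4.5 mm down. At 43 to 46 mm the released catch springs up into a second notch and keeps it; in between the bolt keeps the catch down.
- bolt_plate (a point): Middle of the top edge of the bolt's upright steel thumb plate, 90 mm above the bench; moves with the bolt. Plate 12 mm thick (fixture's x), 28 mm wide (y), standing 42 mm above the bar; push its face on the block side (6 mm to -x of this point). With the bolt home it is at x 15, y 0 mm in the fixture's frame, with 53 mm free between plate and guide bridge on the block side.
- catch (a joint): How far the safety catch is pressed straight down, m: 0 is up, 0.008 its bottom stop. Its spring pushes it up again: about 2 N to start it, about 4 N at the bottom.
- catch_bar (a point): Middle of the top of the safety catch, a flat dark steel pressing bar with cross ribs, parallel to the bolt, 116 mm long (x), 30 mm wide (y); top 68 mm above the bench when up, 60 mm when down. Centred at x 12.5, y -62 mm in the fixture's frame. A fingertip can slide along it, still pressing, over the bolt's whole travel. Gap between the bar's edge and the thumb plate's edge: 33 mm.
- block_center (a point): Centre of the aluminium valve block (60 by 90 by 64 mm, loose in the fixture's nest, about 0.9 kg), 44 mm above the bench. To be left in the nest.
- cartridge_center (a point): Middle of a loose steel cartridge valve that stands on the bench to the fixture's +y side, 32 mm across and 55 mm high, 27.5 mm above the bench. To be left alone.
- union_center (a point): Middle of a loose brass union that stands on the bench to the fixture's +y side, 28 mm across and 30 mm high, 15 mm above the bench. To be left alone.
- mallet_grip (a point): Grip of a loose hammer that lies on the bench to the fixture's -y side. To be left alone.

How it is judged:
By the outcome, as a careful person would: the job done as asked, in the order asked, and still so for the second after the job is handed in, with the robot touching nothing.
It also fails if it takes over 42 s, if anything falls off the work surface, if the arm or the gripper's body presses on something with over 40 N, if the wrist force passes 120 N, or if a joint passes its speed limit or range.

ROBOT

A 6-joint arm with a two-finger parallel gripper is mounted at the origin on the work surface. World frame = base frame: x ahead of the robot, y to its left, z up, the work surface at z = 0. Lengths are in m, angles in rad, forces in N, time in s.
With the tool pointing down it reaches from about 0.35 to 0.775 m from the base axis. Payload 7.3 kg.
Tool frame: the origin (TCP) lies on the centre line of the jaws, within the pads' length; the fingertips stand ahead of it and the grasp point (between the pads) lies 11 mm behind it (robot.nose_length is the z of the fingertips in the tool frame, in m); z points along the fingers, y is the line along which they close (so a half turn about z gives the same grasp; the last joint's range is limited). The gripper opens to 92 mm and grips with 3 to 60 N. Pads are 19 mm wide; open, the fingers measure 130 mm over their backs; the gripper's body (75 mm by 190 mm) begins 47 mm behind the grasp point.
Start: joints at [1.096, 0.342, 1.524, -0, 1.275, -0.146], TCP at [0.17, 0.497, 0.235] pointing down, gripper open.
Joint ranges: [-2.53, 2.53], [-0.77, 2.02], [0.04, 2.7], [-1, 4.14], [0.28, 2.66], [-3.11, 3.11]. Speed limits (rad/s): [2.57, 2.57, 3.14, 3.14, 3.14, 3.14].

INTERFACE

Orientations are given as [roll, pitch, yaw] about the fixed x, y, z axes, in that order (R = Rz(yaw) Ry(pitch) Rx(roll)).
In Python, from cell import robot, cams gives the robot as it stands. The module is installed in compiled form; this text tells all that it offers.
- The arm moves only by the tool carry_out, never from a script. Its argument "deltas" is a list of rows, each a list of 7 numbers: the shift along the tool's x, y, z in cm, then the turn, a rotation vector about the tool's x, y, z in rad, then the opening, from 0 (shut) to 1 (fully open). A call has exactly 8 rows; each row shifts and turns the commanded pose from where the row before left it, along the tool's axes as they then stand; what a row does not reach is not made up. A row lasts 1/12 s, in which the tool goes at most 41.7 mm and 7.16 degrees, less where a joint would pass 70% of its speed; a pose out of reach is approached as far as the arm can. A call is refused whole if a number of a shift passes 4.17 or a number of a turn 0.125, either way. A call with a gripper value outside its range is refused whole. The fingers move at their own pace and stop on an object; "force" is the grip in N (left out, the last holds). Time passes only in rows, so rows that do not move let the fingers close, or fill a call up. It gives the time, the measured TCP pose, the force, the opening and the grip force at its end, in the units of the state.
- robot.observe(): the state, without advancing time (a new reading comes with each control period).
- cams.read_camera(name): name is "side" or "top" or "wrist"; returns a dict with "image" (480x640x3 uint8, blue, green, red), "depth" (480x640 float32, m along the optical axis (not along the pixel's ray), 0 where there is no reading), "fx", "fy", "cx", "cy" (pixels), "world_to_cam" (4x4, takes a point from world to camera coordinates). Camera axes: x right, y up, looking along -z (the intrinsics and any distortion apply to the point x, -y, -z); pixel columns grow to the right and rows downward; lengths in m; the calibration is good to about 2 mm. A picture is of the moment at which its call begins.
- robot.hand_in(): hands the job in; it is judged then, once.
The state is a dict: "time": time; "qpos": joint angles; "qvel": joint speeds; "joint_efforts": joint torques, N m; "tool_pos": TCP position; "tool_rot": TCP orientation; "contact_force": force on the tool from outside, world axes, zero at the start; "torque": the same for the moment, N m; "opening": finger opening in m; "grip_force": force on a finger pad.
Only numpy, scipy, OpenCV 4.12 (cv2) and the standard library are available. Lean on these libraries where they do the work, as an engineer would, in place of code of your own. Each camera call takes 0.05 s, during which the arm holds its last target. There are 200 camera calls.

## Working session

There is one attempt and no reset: what is moved stays moved. The work goes in short steps, Python scripts to look and compute and a tool call to move; the robot and the scene stay as the last step left them, time stands still between calls to the robot, and variables do not carry over. Pictures are saved under pics/ and viewed, at most 10 in all, crops included, and the job is handed in when it is done.

Besides the shell and the picture viewer there is one more tool, called after "Call:" by a JSON object that holds its "name" and its "arguments". carry_out: Moves the arm, as the interface text tells. Its arguments: {"type":"object","properties":{"deltas":{"type":"array","items":{"type":"array","items":{"type":"number"}}},"force":{"type":"number"}},"required":["deltas"]}

```bash
mkdir -p pics; ls; python3 - <<'E'
from cell import robot,cams
import cv2,numpy as np,pickle
print(robot.observe(), robot.nose_length)
for n in ("top","side"):
    d=cams.read_camera(n); cv2.imwrite(f"pics/{n}0.png",d["image"]); pickle.dump(d,open(f"{n}0.pkl","wb"))
    print(n,d["fx"],d["fy"],d["cx"],d["cy"],np.round(d["world_to_cam"],3).tolist(),[k for k in d])
E
```

```text
pics
{'time': 0.0, 'qpos': array([ 1.09600908e+00,  3.42722980e-01,  1.52503283e+00, -1.32817889e-05,
        1.27539916e+00, -1.46013659e-01]), 'qvel': array([-8.74654841e-04, -1.63810971e-03,  1.99852855e-04, -4.88768519e-04,
       -2.48414043e-05,  1.58771283e-03]), 'joint_efforts': array([ 1.36803224e-03, -4.31254506e+01, -2.44218206e+01,  7.18939933e-02,
        5.60230238e-02, -1.35536793e-04]), 'tool_pos': array([0.16931645, 0.4965215 , 0.23403931]), 'tool_rot': array([-3.14004512e+00, -2.14744243e-04,  2.81282278e+00]), 'contact_force': array([-0.06846832,  0.50288414, -0.41821693]), 'torque': array([ 0.02275745, -0.05588697,  0.01441523]), 'grip_force': 0.0, 'opening': 0.09185654958328728} 0.008
top 441.181552885911 441.181552885911 320.51914658599117 242.4246861170313 [[-0.009, -1.0, -0.011, 0.035], [0.995, -0.01, 0.101, -0.616], [-0.101, -0.01, 0.995, -0.704], [0.0, 0.0, 0.0, 1.0]] ['image', 'depth', 'fx', 'fy', 'cx', 'cy', 'world_to_cam']
side 444.2038122965702 444.2038122965702 319.2503607170745 237.41818350077918 [[0.765, -0.645, -0.009, -0.426], [0.338, 0.388, 0.857, -0.276], [-0.549, -0.659, 0.515, -0.413], [0.0, 0.0, 0.0, 1.0]] ['image', 'depth', 'fx', 'fy', 'cx', 'cy', 'world_to_cam']
```

View pics/top0.png

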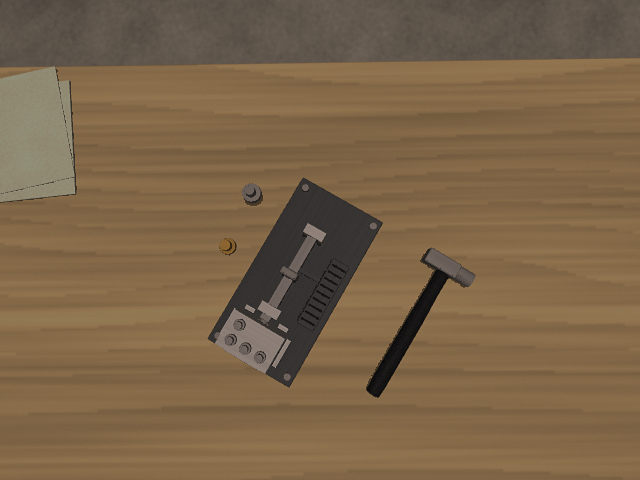

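View pics/side0.png

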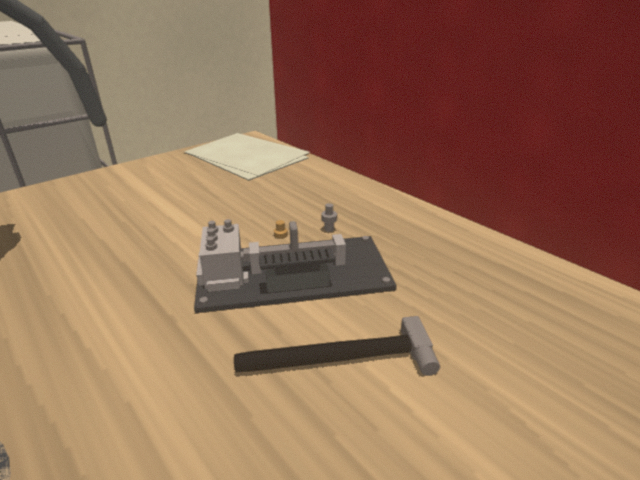

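The top view shows the base with corners at (304,179), (382,223), (289,386) and (209,339). The thumb plate is near (290,272), the ribbed catch bar spans (340,265) to (305,325), and the bridges are at (315,232) and (269,310). The hammer lies to -y and the loose parts to +y. The side view agrees, with the plate near (294,228) and the bar near (297,257).

```bash
cat > h.py <<'E'
import numpy as np
def cloud(d):
    v,u=np.mgrid[0:480,0:640]; z=d["depth"].astype(float)
    p=np.stack([(u-d["cx"])/d["fx"]*z,-(v-d["cy"])/d["fy"]*z,-z],-1)
    T=np.linalg.inv(d["world_to_cam"]); return p@T[:3,:3].T+T[:3,3], z>0
def ray(d,u,v,h):
    T=np.linalg.inv(d["world_to_cam"]); r=T[:3,:3]@np.array([(u-d["cx"])/d["fx"],-(v-d["cy"])/d["fy"],-1]); o=T[:3,3]
    return o+r*(h-o[2])/r[2]
E
python3 - <<'E'
from h import *
import pickle,cv2
d=pickle.load(open("top0.pkl","rb")); P,ok=cloud(d)
c=[ray(d,*q,.012) for q in [(304,179),(382,223),(289,386),(209,339)]]
print(np.round(c,4)); print([round(np.linalg.norm(c[i]-c[i-1]),4) for i in range(4)])
print("bench z",np.median(P[100:170,200:240,2]))
roi=np.zeros((480,640),bool); roi[170:390,205:385]=1
def comps(lo,hi,h,mn=15):
    m=(ok&roi&(P[...,2]>lo)&(P[...,2]<hi)).astype(np.uint8)
    n,L,s,ct=cv2.connectedComponentsWithStats(m)
    for i in range(1,n):
        if s[i,4]<mn: continue
        q=np.argwhere(L==i)[:,::-1].astype(float)
        w=np.array([ray(d,u,v,h) for u,v in q]); r=cv2.minAreaRect((w[:,:2]*1000).astype(np.float32))
        print(h,s[i,4],np.round(ct[i],1),"rect mm",np.round(r[0],1),np.round(r[1],1),round(r[2],1),"zmed",np.round(np.median(P[L==i][:,2]),4))
comps(.083,.1,.09); comps(.0645,.071,.068); comps(.050,.057,.053); comps(.045,.0505,.048)
E
```

```text
[[ 0.7292  0.0574  0.012 ]
 [ 0.6506 -0.0761  0.012 ]
 [ 0.3795  0.0841  0.012 ]
 [ 0.4571  0.2183  0.012 ]]
[np.float64(0.3161), np.float64(0.1549), np.float64(0.3149), np.float64(0.1551)]
bench z 8.602314717393034e-05
0.09 139 [288.5 272.5] rect mm [564.5  78.2] [27.8 11.7] 58.6 zmed 0.0895
0.09 90 [238.5 324.8] rect mm [487.2 153.2] [16.3 15.9] 63.5 zmed 0.0928
0.09 95 [229.6 339.6] rect mm [464.9 166.3] [16.3 15.1] 0.6 zmed 0.0921
0.09 95 [244.1 348.3] rect mm [452.3 145. ] [14.8 16.8] 44.5 zmed 0.0923
0.09 92 [259.1 357.2] rect mm [438.6 122.3] [15.2 17.3] 25.7 zmed 0.0924
0.068 1399 [322.6 294.5] rect mm [530.9  26.4] [ 29.8 115.5] 59.5 zmed 0.068
0.053 72 [249.1 190.2] rect mm [701.2 145.4] [15.4 13.9] 44.5 zmed 0.0549
0.053 212 [314.2 232.2] rect mm [630.7  39.4] [35.  16.2] 59.5 zmed 0.0529
0.053 225 [269.  309.7] rect mm [506.  112.8] [35.2 18. ] 60.1 zmed 0.053
0.048 378 [302.2 253.4] rect mm [597.   59.2] [16.1 62.9] 59.5 zmed 0.048
0.048 324 [280.1 291.3] rect mm [536.   95.2] [16.1 52.7] 59.5 zmed 0.048
0.048 73 [264.7 317.8] rect mm [493.  120.8] [16.  14.4] 59.0 zmed 0.0478
```

Call:
{"name": "carry_out", "arguments": {"deltas": [[0,0,0,0,0,0.0255,0.49],[0,0,0,0,0,0.0255,0.49],[0,0,0,0,0,0.0255,0.49],[0,0,0,0,0,0.0255,0.49],[0,0,0,0,0,0.0255,0.49],[0,0,0,0,0,0.0255,0.49],[0,0,0,0,0,0.0255,0.49],[0,0,0,0,0,0.0255,0.49]]}}

```text
time: 0.77
tool_pos: [0.1694, 0.4967, 0.2343]
tool_rot: [-3.141, 0.0, 2.608]
contact_force: [-0.9, -0.3, 0.5]
opening: 0.0462
grip_force: 0.0
```

Call:
{"name": "carry_out", "arguments": {"deltas": [[-2.2,-0.8,0,0,0,0,0.49],[-2.2,-0.8,0,0,0,0,0.49],[-2.2,-0.8,0,0,0,0,0.49],[-2.2,-0.8,0,0,0,0,0.49],[-2.2,-0.8,0,0,0,0,0.49],[-2.2,-0.8,0,0,0,0,0.49],[-2.2,-0.8,0,0,0,0,0.49],[-2.2,-0.8,0,0,0,0,0.49]]}}

```text
time: 1.43
tool_pos: [0.289, 0.3513, 0.2345]
tool_rot: [-3.141, -0.0, 2.609]
contact_force: [0.5, 0.4, -0.1]
opening: 0.0454
grip_force: 0.0
```

Call:
{"name": "carry_out", "arguments": {"deltas": [[-2.2,-0.8,0,0,0,0,0.49],[-2.2,-0.8,0,0,0,0,0.49],[-2.2,-0.8,0,0,0,0,0.49],[-2.2,-0.8,0,0,0,0,0.49],[-2.2,-0.8,0,0,0,0,0.49],[-2.2,-0.8,0,0,0,0,0.49],[-2.2,-0.8,0,0,0,0,0.49],[-2.2,-0.8,0,0,0,0,0.49]]}}

```text
time: 2.1
tool_pos: [0.4081, 0.2068, 0.2345]
tool_rot: [-3.141, -0.0, 2.609]
contact_force: [0.0, 0.1, -0.5]
opening: 0.045
grip_force: 0.0
```

Call:
{"name": "carry_out", "arguments": {"deltas": [[-2.2,-0.8,0,0,0,0,0.49],[-2.2,-0.8,0,0,0,0,0.49],[-2.2,-0.8,0,0,0,0,0.49],[-2.2,-0.8,0,0,0,0,0.49],[-2.2,-0.8,0,0,0,0,0.49],[-2.2,-0.8,0,0,0,0,0.49],[-2.2,-0.8,0,0,0,0,0.49],[0,0,0,0,0,0,0.49]]}}

```text
time: 2.77
tool_pos: [0.5139, 0.0784, 0.2341]
tool_rot: [-3.141, 0.001, 2.606]
contact_force: [-1.0, -0.1, 0.2]
opening: 0.0448
grip_force: 0.0
```

Call:
{"name": "carry_out", "arguments": {"deltas": [[-1,-0.3,0,0,0,0,0.49],[-0.8,-0.2,1,0,0,0,0.49],[0,0,2,0,0,0,0.49],[0,0,3,0,0,0,0.49],[0,0,3,0,0,0,0.49],[0,0,2,0,0,0,0.49],[0,0,0.4,0,0,0,0.49],[0,0,0,0,0,0,0.49]]}}

```text
time: 3.43
tool_pos: [0.5238, 0.0682, 0.1191]
tool_rot: [-3.14, -0.003, 2.609]
contact_force: [0.6, -0.1, 0.5]
opening: 0.0451
grip_force: 0.0
```

```bash
python3 - <<'E'
from cell import robot,cams
import cv2,numpy as np
from h import *
s=robot.observe(); p=s["tool_pos"]; print(p,s["tool_rot"],s["opening"],s["contact_force"])
O=np.array([.5513,.0862]);u=np.array([.8616,-.5075]);v=np.array([.5075,.8616])
print("fixture xy mm",(p[:2]-O)@u*1e3,(p[:2]-O)@v*1e3)
a=[cams.read_camera(n)["image"] for n in ("wrist","side")]
cv2.imwrite("pics/w1.png",np.hstack([cv2.resize(a[0],(400,300)),cv2.resize(a[1][160:340,180:420],(400,300))]))
E
```

```text
[0.52380442 0.06822676 0.11914914] [-3.13987796 -0.0032546   2.60943942] 0.04512082912171031 [ 0.62420378 -0.13107944  0.47656744]
fixture xy mm -14.568772123697967 -29.43974857220951
```

View pics/w1.png

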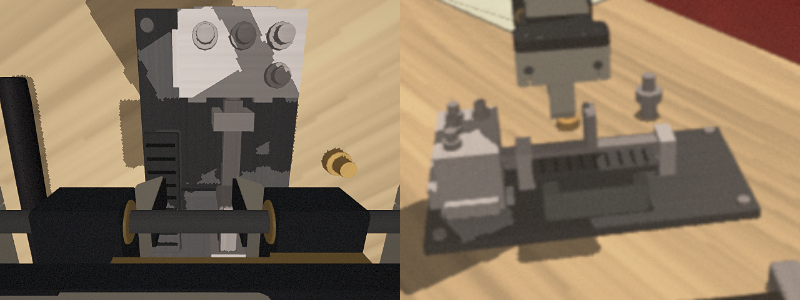

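The wrist view shows the fingers straddling the line between the bar (left finger) and the bolt (right finger). The side view shows the fingertips above the plate's block side. It is clear to descend.

Call:
{"name": "carry_out", "arguments": {"deltas": [[0,-0.15,1,0,0,0,0.49],[0,0,1,0,0,0,0.49],[0,0,1,0,0,0,0.49],[0,0,0.7,0,0,0,0.49],[0,0,0,0,0,0,0.49],[0,0,0,0,0,0,0.49],[0,0,0,0,0,0,0.49],[0,0,0,0,0,0,0.49]]}}

```text
time: 4.2
tool_pos: [0.5245, 0.0667, 0.0842]
tool_rot: [3.141, 0.001, 2.609]
contact_force: [-0.1, -0.8, 0.8]
opening: 0.0453
grip_force: 0.0
```

Call:
{"name": "carry_out", "arguments": {"deltas": [[0,0,0.2,0,0,0,0.49],[0,0,0.2,0,0,0,0.49],[0,0,0.2,0,0,0,0.49],[0,0,0.1,0,0,0,0.49],[0,0,0.1,0,0,0,0.49],[0,0,0,0,0,0,0.49],[0,0,0,0,0,0,0.49],[0,0,0,0,0,0,0.49]]}}

```text
time: 4.87
tool_pos: [0.524, 0.0667, 0.0758]
tool_rot: [-3.142, -0.0, 2.609]
contact_force: [-1.6, -0.5, 1.5]
opening: 0.0451
grip_force: 1.1
```

Call:
{"name": "carry_out", "arguments": {"deltas": [[0,0,0.1,0,0,0,0.49],[0,0,0.1,0,0,0,0.49],[0,0,0.1,0,0,0,0.49],[0,0,0.1,0,0,0,0.49],[0,0,0.1,0,0,0,0.49],[0,0,0.1,0,0,0,0.49],[0,0,0,0,0,0,0.49],[0,0,0,0,0,0,0.49]]}}

```text
time: 5.53
tool_pos: [0.5241, 0.0667, 0.0697]
tool_rot: [3.142, -0.0, 2.609]
contact_force: [-1.3, -0.7, 4.9]
opening: 0.045
grip_force: 1.8
```

Call:
{"name": "carry_out", "arguments": {"deltas": [[0,0,0.05,0,0,0,0.49],[0,0,0.03,0,0,0,0.49],[0,0,0,0,0,0,0.49],[0,0,0,0,0,0,0.49],[0,0,0,0,0,0,0.49],[0,0,0,0,0,0,0.49],[0,0,0,0,0,0,0.49],[0,0,0,0,0,0,0.49]]}}

```text
time: 6.2
tool_pos: [0.5241, 0.0666, 0.0689]
tool_rot: [3.142, -0.0, 2.609]
contact_force: [-2.0, -0.2, 3.5]
opening: 0.0453
grip_force: 1.9
```

```bash
cat >> h.py <<'E'
def check():
    from cell import robot,cams
    import cv2
    O=np.array([.5513,.0862]);u=np.array([.8616,-.5075]);v=np.array([.5075,.8616])
    s=robot.observe(); p=s["tool_pos"]
    print("t",s["time"],"tool fix mm",(p[:2]-O)@u*1e3,(p[:2]-O)@v*1e3,p[2]*1e3,"F",s["contact_force"]@np.r_[u,0],s["contact_force"]@np.r_[v,0],s["contact_force"][2])
    for n in ("top","side"):
        d=cams.read_camera(n); P,ok=cloud(d); q=P[...,:2]-O; X=q@u*1e3; Y=q@v*1e3; Z=P[...,2]*1e3
        b=ok&(X>-42)&(X<68)&(Y>-75)&(Y<-49)&(Z>56)&(Z<71)
        t=ok&(X>0)&(X<75)&(abs(Y)<11)&(Z>87)&(Z<92)
        print(n,"bar z",b.sum(),np.median(Z[b]) if b.any() else None,"plate top x",t.sum(),(X[t].min(),np.median(X[t]),X[t].max()) if t.any() else None)
        cv2.imwrite(f"pics/{n}_{s['time']:.2f}.png",d["image"])
E
python3 -c "from h import *;check()"
```

```text
t 6.2 tool fix mm -13.519667357728022 -30.671066730686068 68.906490366369 F -1.5875708492983862 -1.1680851527370493 3.4983335165312863
top bar z 17 61.21937415314782 plate top x 0 None
side bar z 662 59.51127142027704 plate top x 0 None
```

Call:
{"name": "carry_out", "arguments": {"deltas": [[-0.3,0,0,0,0,0,0.49],[-0.3,0,0,0,0,0,0.49],[-0.3,0,0,0,0,0,0.49],[-0.2,0,0,0,0,0,0.49],[-0.2,0,0,0,0,0,0.49],[-0.2,0,0,0,0,0,0.49],[-0.1,0,0,0,0,0,0.49],[0,0,0,0,0,0,0.49]]}}

```text
time: 6.97
tool_pos: [0.5377, 0.0587, 0.0688]
tool_rot: [3.142, -0.001, 2.609]
contact_force: [-3.8, 2.8, 4.7]
opening: 0.0449
grip_force: 2.8
```

```bash
python3 -c "from h import *;check()"
```

```text
t 6.9667 tool fix mm 2.249788721236637 -30.593895679885694 68.8295348892554 F -4.71170359237569 0.44326813088958295 4.6809450899788985
top bar z 15 60.91804673143275 plate top x 0 None
side bar z 670 59.46156787114218 plate top x 0 None
```

Call:
{"name": "carry_out", "arguments": {"deltas": [[-0.2,0,0,0,0,0,0.49],[-0.2,0,0,0,0,0,0.49],[-0.2,0,0,0,0,0,0.49],[-0.2,0,0,0,0,0,0.49],[-0.2,0,0,0,0,0,0.49],[-0.2,0,0,0,0,0,0.49],[-0.2,0,0,0,0,0,0.49],[-0.2,0,0,0,0,0,0.49]]}}

```text
time: 7.73
tool_pos: [0.5513, 0.0507, 0.0688]
tool_rot: [-3.141, -0.001, 2.609]
contact_force: [-4.6, 3.2, 5.6]
opening: 0.0447
grip_force: 3.4
```

```bash
python3 -c "from h import *;check()"
```

```text
t 7.7333 tool fix mm 17.99787404489589 -30.62362740851077 68.79925641200765 F -5.5358537472632605 0.40986588717565997 5.583017299256887
top bar z 6 60.50773635099155 plate top x 0 None
side bar z 661 59.495824170895325 plate top x 0 None
```

Call:
{"name": "carry_out", "arguments": {"deltas": [[-0.2,0,0,0,0,0,0.49],[-0.2,0,0,0,0,0,0.49],[-0.2,0,0,0,0,0,0.49],[-0.2,0,0,0,0,0,0.49],[-0.2,0,0,0,0,0,0.49],[-0.2,0,0,0,0,0,0.49],[-0.2,0,0,0,0,0,0.49],[-0.2,0,0,0,0,0,0.49]]}}

```text
time: 8.5
tool_pos: [0.565, 0.0425, 0.0688]
tool_rot: [-3.141, -0.001, 2.609]
contact_force: [-4.6, 3.3, 5.1]
opening: 0.0449
grip_force: 3.4
```

Call:
{"name": "carry_out", "arguments": {"deltas": [[-0.2,0,0,0,0,0,0.49],[-0.2,0,0,0,0,0,0.49],[-0.2,0,0,0,0,0,0.49],[-0.1,0,0,0,0,0,0.49],[-0.1,0,0,0,0,0,0.49],[-0.1,0,0,0,0,0,0.49],[0,0,0,0,0,0,0.49],[0,0,0,0,0,0,0.49]]}}

```text
time: 9.17
tool_pos: [0.573, 0.0378, 0.0688]
tool_rot: [-3.142, -0.0, 2.609]
contact_force: [-2.5, 2.9, 4.5]
opening: 0.0452
grip_force: 3.0
```

```bash
python3 -c "from h import *;check()"
```

```text
t 9.1667 tool fix mm 43.23824801243462 -30.662060908135878 68.81136075080855 F -3.604945555730289 1.2911455745559064 4.504373417495007
top bar z 440 60.61236291092903 plate top x 0 None
side bar z 671 59.43380985456614 plate top x 0 None
```

Call:
{"name": "carry_out", "arguments": {"deltas": [[-0.05,0,0,0,0,0,0.49],[-0.05,0,0,0,0,0,0.49],[-0.05,0,0,0,0,0,0.49],[-0.05,0,0,0,0,0,0.49],[0,0,0,0,0,0,0.49],[0,0,0,0,0,0,0.49],[0,0,0,0,0,0,0.49],[0,0,0,0,0,0,0.49]]}}

```text
time: 9.93
tool_pos: [0.5738, 0.0373, 0.0688]
tool_rot: [-3.141, -0.002, 2.609]
contact_force: [-7.3, 4.9, 6.7]
opening: 0.0447
grip_force: 5.1
```

Call:
{"name": "carry_out", "arguments": {"deltas": [[-0.03,0,0,0,0,0,0.49],[-0.02,0,0,0,0,0,0.49],[0,0,0,0,0,0,0.49],[0,0,0,0,0,0,0.49],[0,0,0,0,0,0,0.49],[0,0,0,0,0,0,0.49],[0,0,0,0,0,0,0.49],[0,0,0,0,0,0,0.49]]}}

```text
time: 10.6
tool_pos: [0.5738, 0.0373, 0.0688]
tool_rot: [-3.141, -0.003, 2.609]
contact_force: [-8.7, 6.2, 8.0]
opening: 0.0453
grip_force: 5.8
```

```bash
python3 -c "from h import *;check()"; ls -t pics|head -2
```

```text
t 10.6 tool fix mm 44.23437596861111 -30.683880040480492 68.80935467141263 F -10.652386430795683 0.8660565838943635 8.016214608960633
top bar z 468 60.711969388461796 plate top x 0 None
side bar z 665 59.418918970739085 plate top x 0 None
side_10.60.png
top_10.60.png
```

Call:
{"name": "carry_out", "arguments": {"deltas": [[0.1,0,0,0,0,0,0.49],[0.1,0,0,0,0,0,0.49],[0.1,0,-0.1,0,0,0,0.49],[0,0,-0.2,0,0,0,0.49],[0,0,-0.3,0,0,0,0.49],[0,0,-0.3,0,0,0,0.49],[0,0,-0.3,0,0,0,0.49],[0,0,-0.3,0,0,0,0.49]]}}

```text
time: 11.37
tool_pos: [0.5727, 0.0379, 0.084]
tool_rot: [-3.142, -0.0, 2.609]
contact_force: [-0.1, 0.1, -0.2]
opening: 0.0448
grip_force: 0.0
```

```bash
python3 -c "from h import *;check()"
```

```text
t 11.3667 tool fix mm 42.93956305076956 -30.733551399809627 83.98896096899533 F -0.14497458522586698 0.07990700600722805 -0.20113773538996252
top bar z 432 68.14285821569811 plate top x 0 None
side bar z 697 66.77230362004293 plate top x 0 None
```

Call:
{"name": "carry_out", "arguments": {"deltas": [[0,0,-1,0,0,0,0.49],[0,0,-2,0,0,0,0.49],[0,0,-3,0,0,0,0.49],[0,0,-3,0,0,0,0.49],[0,0,-3,0,0,0,0.49],[0,0,-2,0,0,0,0.49],[2,1,0,0,0,0,0.49],[2.5,1.5,0,0,0,0,0.49]]}}

```text
time: 12.13
tool_pos: [0.5477, 0.0813, 0.226]
tool_rot: [3.14, 0.004, 2.606]
contact_force: [-0.3, 0.5, -0.3]
opening: 0.0446
grip_force: 0.0
```

Call:
{"name": "carry_out", "arguments": {"deltas": [[2.5,1.5,0,0,0,0,0.49],[2.5,1.5,0,0,0,0,0.49],[2.5,1.5,0,0,0,0,0.49],[2.5,1.5,0,0,0,0,0.49],[2.5,1.5,0,0,0,0,0.49],[2.5,1.5,0,0,0,0,0.49],[2,1,0,0,0,0,0.49],[1,1,0,0,0,0,0.49]]}}

```text
time: 12.8
tool_pos: [0.4455, 0.2702, 0.2246]
tool_rot: [3.141, -0.001, 2.611]
contact_force: [0.8, 0.3, 0.4]
opening: 0.0454
grip_force: 0.0
```

```bash
python3 -c "from h import *;check()"; cp $(ls -t pics/top_*|head -1) pics/final.png
```

```text
t 12.8 tool fix mm -184.542587478624 104.89468667599125 224.62273693334603 F 0.4804126202836414 0.6889858880735434 0.35936410793256074
top bar z 1162 68.04699330203363 plate top x 102 (np.float64(55.29990881563048), np.float64(60.84552657056814), np.float64(66.82091950520505))
side bar z 691 66.80190520522872 plate top x 40 (np.float64(57.81950154289174), np.float64(63.08310777968326), np.float64(69.03286326556446))
```

View pics/final.png

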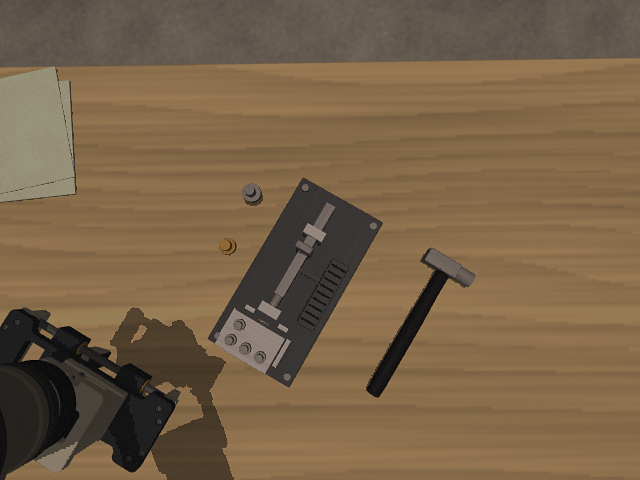

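The plate now sits at x ≈ 61 mm, so the bolt is drawn 46 mm (plate near (304,247) in the picture). The bar is back up at 68 mm. The block, union, cartridge and hammer are where they were, and the arm is clear.

```bash
python3 -c "
from cell import robot
print(robot.hand_in())"
```

```text
the job is handed in; nothing more can be done
None
```

The job is done and handed in at about 13 s: the bolt is drawn fully back (about 46 mm), the catch has sprung up to hold it, and the block and loose parts are where they were.

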